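# Find the till's hidden catch

### The arm

A 6-joint arm with a two-finger parallel gripper is mounted at the origin on the work surface. World frame = base frame: x ahead of the robot, y to its left, z up, the work surface at z = 0. Lengths are in m, angles in rad, forces in N, time in s.
With the tool pointing down it reaches from about 0.35 to 0.975 m from the base axis. Payload 4.9 kg.
Tool frame: the origin (TCP) lies between the finger pads; the fingertips stand 22 mm ahead of it and the grasp point (between the pads) lies 3 mm ahead of it; z points along the fingers, y is the line along which they close (so a half turn about z gives the same grasp; the last joint's range is limited). The gripper opens to 85 mm and grips with 20 to 120 N. Pads are 22 mm wide; open, the fingers measure 114 mm over their backs; the gripper's body (76 mm by 85 mm) begins 54 mm behind the grasp point. The pads swing forward as they close: fully open they stand 13 mm farther back than shut.
Start: joints at [1.045, 0.053, 1.613, -0, 1.476, -0.119], TCP at [0.247, 0.574, 0.253] pointing down, gripper open.
Joint ranges: [-3.01, 3.01], [-1.01, 2.22], [0.06, 2.58], [-1.02, 4.17], [0.09, 2.62], [-3.14, 3.14]. Speed limits (rad/s): [2.57, 2.57, 3.14, 3.14, 3.14, 3.14].

### API

Orientations are given as a unit quaternion [w, x, y, z].
In Python, from plant import state, grab_frame, get_calibration, job_done, recognise, regions_of gives the robot as it stands.
- The arm moves only by the tool apply_moves, never from a script. Its argument "targets" is a list of rows, each an object with "translation": the shift along the tool's x, y, z normalised to -1 to 1, where 1 is 100 mm, a list of three; "twist": the turn about the tool's z normalised to -1 to 1, where 1 is 0.1 rad; "hand": the opening, from 0 (shut) to 1 (fully open). A call has 1 to 8 rows; each row shifts and turns the commanded pose from where the row before left it, along the tool's axes as they then stand; what a row does not reach is not made up. A row lasts 1/10 s, in which the tool goes at most 50 mm and 8.59 degrees, less where a joint would pass 70% of its speed; a pose out of reach is approached as far as the arm can. A call with a number of a shift or a turn outside -1 to 1 is refused whole. A call with a gripper value outside its range is refused whole. The fingers move at their own pace and stop on an object; the grip force is fixed at half the most. Time passes only in rows, so rows that do not move let the fingers close. It gives the time, the measured TCP pose, the force, the opening and the grip force at its end, in the units of the state.
- state(): the state, without advancing time (a new reading comes with each control period).
- grab_frame(name): name is "scene" or "top" or "wrist"; returns the picture (400x640x3 uint8, red, green, blue); there is no depth.
- get_calibration(name): a dict with "camera_matrix" (3x3 intrinsics, pixels), "pose" (4x4, takes a point from camera to world coordinates). Camera axes: x right, y up, looking along -z (the intrinsics and any distortion apply to the point x, -y, -z); pixel columns grow to the right and rows downward; lengths in m; the calibration is good to about 2 mm. The wrist camera is an equidistant fisheye: a pixel r from the principal point sees the ray r / f radians off the axis. A picture is of the moment at which its call begins: read the wrist's pose just before it. get_calibration takes no time and is no camera call; for the wrist camera it gives the pose at the moment of the call.
- job_done(): hands the job in; it is judged then, once.
Trained networks look in the newest picture that a camera, given by its name, has taken for a name from the list of things; names that differ only in an ending like _2 or _b are one class to them, and where a whole thing is asked for, a point or a joint stands for the part that bears it (a point fixed in the world has none). Each returns a list of dicts, best first, with "score" (0 to 1); they miss things now and then, are a little off and sometimes report something else, mostly with a low value. They report only what shows in the picture. A call takes as long as a camera call.
- recognise(camera, query): "point" ([x, y, z] in m, in world coordinates, good to about 4 mm: the middle of the surface that is visible of it).
- regions_of(camera, query): "pixels" (400x640 bool, what is visible of it).
The state is a dict: "time": time; "joint_pos": joint angles; "joint_vel": joint speeds; "joint_efforts": joint torques, N m; "tool_pos": TCP position; "tool_rot": TCP orientation; "contact_force": force on the tool from outside, world axes, zero at the start; "ft_torque": the same for the moment, N m; "gripper_width": opening from 0.0 (shut) to 1.0 (fully open); "grasp_force": force on a finger pad.
Only numpy, scipy, OpenCV 4.12 (cv2) and the standard library are available. Lean on these libraries where they do the work, as an engineer would, in place of code of your own. Each camera call takes 0.05 s, during which the arm holds its last target. There are 200 camera calls.

### The job

The cash till has four identical flush round discs in its flat top panel: three are dead blanks and one, you cannot see which, is the hidden catch. Feel across the discs with the fingertips, press in the one that gives so that the drawer springs open, and take the hand away. Leave the drawer open, and leave the cheese, jar and tub standing where they are.

Things in the scene. Friction and masses are not known exactly. Their poses are not given: they have to be found in the camera images.
- till: Light grey painted steel cash till fixed to the table, 300 mm deep (its x), 320 mm wide (its y), 100 mm high. Origin at the centre of its underside; z up; drawer front on its -x side. The top panel is flat, level and rigid, with a row of four round holes 56 mm wide, 72 mm apart along its y, 50 mm to the -x side of its middle. A disc fills each hole: three are rigid, one, different each time, is the catch.
- disc1 (a point): Centre of the face of a disc at rest, number 1 of the four counted from the till's +y end. The disc is 52 mm wide, its face 2 mm below the panel and 98 mm above the table. Axes are the till's. All discs look alike; this point does not say which is the catch.
- disc2 (a point): Centre of the face of a disc at rest, number 2 of the four counted from the till's +y end. The disc is 52 mm wide, its face 2 mm below the panel and 98 mm above the table. Axes are the till's. All discs look alike; this point does not say which is the catch.
- disc3 (a point): Centre of the face of a disc at rest, number 3 of the four counted from the till's +y end. The disc is 52 mm wide, its face 2 mm below the panel and 98 mm above the table. Axes are the till's. All discs look alike; this point does not say which is the catch.
- disc4 (a point): Centre of the face of a disc at rest, number 4 of the four counted from the till's +y end. The disc is 52 mm wide, its face 2 mm below the panel and 98 mm above the table. Axes are the till's. All discs look alike; this point does not say which is the catch.
- catch (a joint): How far the live disc is pushed in, m: 0 at rest, 0.006 at its stop. It moves straight down against a spring, about 2 N to start and 4 N at the stop, and comes back when let go. It frees the drawer at about 0.0035.
- drawer (a joint): How far the till's drawer has come out to the till's -x side, m: under 0.001 shut and latched, 0.065 fully out. Once freed, its own spring pushes it right out within about a second and it stays out.
- cheese: Loose round cheese in white paper, 80 mm in diameter, 30 mm high, standing on the rear (+x) half of the till's panel. Origin at the centre of its underside. To be left alone.
- jar: Loose closed amber glass jar with a white cap, 68 mm in diameter, 95 mm high, on the table beside the till's +y side. Origin at the centre of its underside. To be left alone.
- tub: Loose white plastic tub with a clear lid, 90 mm in diameter, 67 mm high, on the table beside the till's -y side. Origin at the centre of its underside. To be left alone.

How it is judged:
On the way, in this order (a step that is already met when the one before it is completed fails the run):
1. the hidden catch is pressed in (value of joint catch above 0.003 m).
2. the drawer has sprung out (value of joint drawer above 0.055 m), for 0.1 s.
At the end, for the whole second after the job is handed in: The drawer is out by more than 55 mm of its 65 mm and at rest, the catch has come back up (pushed in less than 1.5 mm), and the cheese, jar and tub stand upright within 15 mm of where they were (value of joint drawer above 0.055 m and velocity of joint drawer below 0.02 m/s and value of joint catch below 0.0015 m and distance of each of cheese, jar, tub from where it was at the start of the episode below 0.015 m and angle between each of cheese, jar, tub's own z axis and vertical below 0.15 rad); the robot touches nothing.
It fails at once if the cheese, the jar or the tub is pushed more than 15 mm, lifted or carried (distance of any of cheese, jar, tub from where it was at the start of the episode above 0.015 m).
It also fails if it takes over 45 s, if anything falls off the work surface, if the arm or the gripper's body presses on something with over 40 N, if the wrist force passes 120 N, or if a joint passes its speed limit or range.

## Working session

There is one attempt and no reset: what is moved stays moved. The work goes in short steps, Python scripts to look and compute and a tool call to move; the robot and the scene stay as the last step left them, time stands still between calls to the robot, and variables do not carry over. Pictures are saved under pics/ and viewed, at most 10 in all, crops included, and the job is handed in when it is done.

Besides the shell and the picture viewer there is one more tool, called in YAML: its name, and indented under it one key for each argument. apply_moves: Moves the arm, as the interface text tells. Its arguments: {"type":"object","properties":{"targets":{"type":"array"}},"required":["targets"]}

```bash
mkdir -p pics; python3 - <<'E'
from plant import *
import cv2,numpy as np
for c in("top","scene"):
    im=grab_frame(c); cv2.imwrite(f"pics/{c}0.png",im[:,:,::-1])
    for q in("till","disc1","cheese","jar","tub","drawer"):
        for r in recognise(c,q)[:5]: print(c,q,np.round(r["point"],3),round(r["score"],2))
s=state();print(s)
E
```

```text
top till [0.597 0.024 0.1  ] 0.95
top disc1 [0.593 0.021 0.107] 0.86
top cheese [0.668 0.131 0.134] 0.58
top jar [0.492 0.246 0.094] 0.96
top tub [ 0.605 -0.244  0.068] 0.73
top tub [0.593 0.019 0.1  ] 0.47
top tub [ 0.572 -0.087  0.1  ] 0.24
scene till [ 0.633 -0.01   0.103] 0.98
scene disc1 [ 0.637 -0.01   0.097] 0.72
scene cheese [0.68  0.122 0.129] 0.84
scene jar [0.506 0.243 0.076] 0.59
scene tub [ 0.616 -0.243  0.068] 0.66
scene tub [0.507 0.245 0.075] 0.63
scene drawer [ 0.571 -0.089  0.097] 0.66
{'time': 0.7, 'joint_pos': array([ 1.04500382e+00,  5.26608441e-02,  1.61286673e+00,  1.05025856e-06,
        1.47601513e+00, -1.18967595e-01]), 'joint_vel': array([ 0.00049771, -0.00011343,  0.00011027,  0.00014807,  0.00046604,
       -0.00038539]), 'joint_efforts': array([ 5.89105039e-04, -3.93552554e+01, -3.70366538e+01, -2.63598355e-05,
        5.15366828e-04,  6.42753230e-05]), 'tool_pos': array([0.24728558, 0.57398865, 0.25334777]), 'tool_rot': array([7.41733377e-06, 2.02012649e-01, 9.79382912e-01, 2.38554369e-05]), 'contact_force': array([ 0.43417681, -0.75871346, -0.08203805]), 'ft_torque': array([-0.01875396,  0.0880936 ,  0.02919243]), 'grasp_force': 0.0, 'gripper_width': 1.002510724933017}
```

View pics/top0.png

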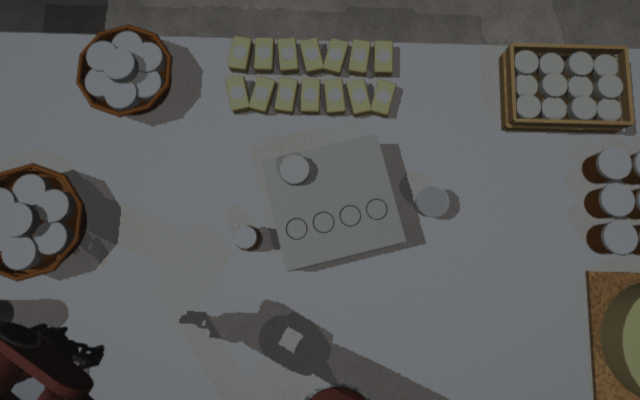

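View pics/scene0.png

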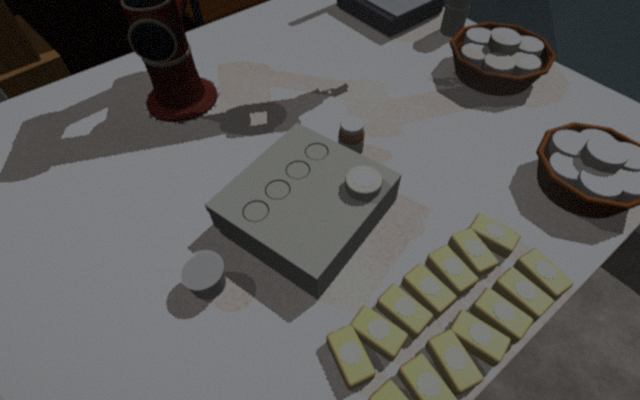

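The top view shows the four discs at about (297,229), (323,222), (350,216) and (376,209). The jar is at (247,237), the tub at (432,202) and the cheese at (294,169). Next I'll locate the discs precisely.

```bash
cat >h.py <<'E'
from plant import *
import cv2,numpy as np
def ray(c,px,z):
    k=get_calibration(c);K=np.array(k["camera_matrix"]);T=np.array(k["pose"])
    d=np.linalg.inv(K)@np.array([px[0],px[1],1.]);d=T[:3,:3]@(d*[1,-1,-1]);o=T[:3,3]
    return o+d*(z-o[2])/d[2]
E
python3 - <<'E'
from h import *
im=grab_frame("top");g=cv2.resize(cv2.cvtColor(im,cv2.COLOR_RGB2GRAY),None,fx=4,fy=4,interpolation=cv2.INTER_CUBIC)
print(get_calibration("top"))
P=[]
for x,y in((297,229),(323,222),(350,216),(376,209)):
    s=im[y-16:y+17,x-16:x+17].mean(2).astype(float)
    w=np.clip(np.median(s)-8-s,0,None)
    yy,xx=np.mgrid[-16:17,-16:17];r=np.hypot(xx,yy);w[r>14]=0
    # algebraic circle fit weighted
    A=np.c_[xx.ravel(),yy.ravel(),np.ones(xx.size)]*np.sqrt(w.ravel())[:,None]
    b=(xx**2+yy**2).ravel()*np.sqrt(w.ravel())
    c=np.linalg.lstsq(A,b,rcond=None)[0]
    cx,cy=c[0]/2,c[1]/2;R=np.sqrt(c[2]+cx*cx+cy*cy)
    p=ray("top",(x+cx,y+cy),.099);P.append(p);print(x+cx,y+cy,R,p.round(4))
P=np.array(P);print(np.linalg.norm(np.diff(P,axis=0),axis=1))
d=P[0]-P[3];print("yaw of till y-axis",np.arctan2(-d[0],d[1]))
E
```

```text
{'camera_matrix': array([[455.64983669,   0.        , 324.56423169],
       [  0.        , 455.64983669, 194.23382757],
       [  0.        ,   0.        ,   1.        ]]), 'pose': array([[ 0.02675608,  0.98675356, -0.16000475,  0.41692831],
       [-0.99964003,  0.02672813, -0.00232721,  0.04824522],
       [ 0.00198025,  0.16000942,  0.9871135 ,  1.28666069],
       [ 0.        ,  0.        ,  0.        ,  1.        ]])}
296.2431139431658 228.4668662768961 10.336849145695002 [0.517  0.1225 0.099 ]
323.0688384810252 221.87479083826457 10.306921116318629 [0.5361 0.053  0.099 ]
349.77162840241385 215.3812727549204 10.26568282257505 [ 0.5551 -0.0165  0.099 ]
376.3149271630416 208.86558332985976 10.213414992338649 [ 0.5742 -0.0859  0.099 ]
[0.07206282 0.07203808 0.07199403]
yaw of till y-axis 0.2677869338950644
```

Disc spacing comes out at 72.0 mm, which matches the spec. I'll shut the hand and move high above disc 1.

apply_moves:
  targets:
    - {"translation": [-0.355, -0.256, 0], "twist": 0, "hand": 0}
    - {"translation": [-0.355, -0.256, 0], "twist": 0, "hand": 0}
    - {"translation": [-0.355, -0.256, 0], "twist": 0, "hand": 0}
    - {"translation": [-0.355, -0.256, 0], "twist": 0, "hand": 0}
    - {"translation": [-0.355, -0.256, 0], "twist": 0, "hand": 0}
    - {"translation": [-0.355, -0.256, 0], "twist": 0, "hand": 0}
    - {"translation": [-0.355, -0.256, 0], "twist": 0, "hand": 0}
    - {"translation": [-0.355, -0.256, 0], "twist": 0, "hand": 0}

```text
time: 1.55
tool_pos: [0.4277, 0.2719, 0.2536]
tool_rot: [0.0, 0.202, 0.979, 0.0]
contact_force: [0.0, -0.5, -0.1]
gripper_width: 0.005
grasp_force: 0.0
```

apply_moves:
  targets:
    - {"translation": [-0.355, -0.256, 0], "twist": 0, "hand": 0}
    - {"translation": [-0.355, -0.256, 0], "twist": 0, "hand": 0}
    - {"translation": [-0.355, -0.256, 0], "twist": 0, "hand": 0}
    - {"translation": [-0.355, -0.256, 0], "twist": 0, "hand": 0}
    - {"translation": [0, 0, 0], "twist": 0, "hand": 0}
    - {"translation": [0, 0, 0], "twist": 0, "hand": 0}

```text
time: 2.15
tool_pos: [0.5171, 0.1227, 0.2533]
tool_rot: [-0.0, 0.203, 0.979, 0.0]
contact_force: [-0.1, 0.8, -0.6]
gripper_width: 0.002
grasp_force: 0.0
```

```bash
cat >>h.py <<'E'
from scipy.spatial.transform import Rotation as Ro
D=np.array([[.517,.1225],[.5361,.053],[.5551,-.0165],[.5742,-.0859]])
def go(i):
    s=state();R=Ro.from_quat(np.roll(s["tool_rot"],-1)).as_matrix()
    d=np.r_[D[i-1]-s["tool_pos"][:2],0]
    print(s["time"],s["tool_pos"].round(4),"tool units",(R.T@d*10).round(3),"F",s["contact_force"].round(2),s["gripper_width"])
E
python3 -c "from h import *;go(1)"
```

```text
2.15 [0.5171 0.1227 0.2533] tool units [ 0.001 -0.002 -0.   ] F [-0.09  0.81 -0.61] 0.0015065042557401362
```

apply_moves:
  targets:
    - {"translation": [0, 0, 0.4], "twist": 0, "hand": 0}
    - {"translation": [0, 0, 0.4], "twist": 0, "hand": 0}
    - {"translation": [0, 0, 0.35], "twist": 0, "hand": 0}
    - {"translation": [0, 0, 0.05], "twist": 0, "hand": 0}
    - {"translation": [0, 0, 0.05], "twist": 0, "hand": 0}
    - {"translation": [0, 0, 0], "twist": 0, "hand": 0}
    - {"translation": [0, 0, 0], "twist": 0, "hand": 0}

```text
time: 2.85
tool_pos: [0.5184, 0.1238, 0.1307]
tool_rot: [0.002, 0.202, 0.979, 0.001]
contact_force: [0.3, 1.4, 0.2]
gripper_width: 0.002
grasp_force: 0.0
```

```bash
python3 - <<'E'
from h import *
go(1)
im=grab_frame("scene");cv2.imwrite("pics/s1.png",cv2.resize(im[90:290,140:440,::-1],None,fx=2.5,fy=2.5))
E
```

```text
2.85 [0.5184 0.1238 0.1307] tool units [ 0.007 -0.017 -0.   ] F [0.28 1.38 0.15] 0.002472256879586129
```

View pics/s1.png

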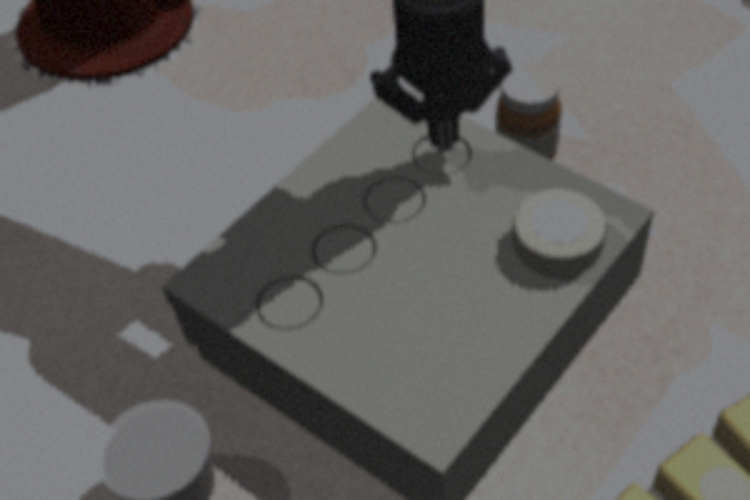

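The shut fingertips are above disc 1, at about (440,150) in the crop, and clear of the cheese and jar. I'll go down in small steps while watching the force.

apply_moves:
  targets:
    - {"translation": [0, 0, 0], "twist": 0, "hand": 0}
    - {"translation": [0, 0, 0], "twist": 0, "hand": 0}

```text
time: 3.1
tool_pos: [0.5176, 0.1233, 0.1294]
tool_rot: [0.001, 0.202, 0.979, 0.0]
contact_force: [0.1, -0.9, -0.3]
gripper_width: -0.003
grasp_force: 0.0
```

apply_moves:
  targets:
    - {"translation": [0, 0, 0.04], "twist": 0, "hand": 0}
    - {"translation": [0, 0, 0], "twist": 0, "hand": 0}
    - {"translation": [0, 0, 0], "twist": 0, "hand": 0}

```text
time: 3.4
tool_pos: [0.5167, 0.1232, 0.1239]
tool_rot: [-0.0, 0.202, 0.979, -0.0]
contact_force: [0.6, -0.7, -0.0]
gripper_width: 0.001
grasp_force: 0.0
```

apply_moves:
  targets:
    - {"translation": [0, 0, 0.03], "twist": 0, "hand": 0}
    - {"translation": [0, 0, 0], "twist": 0, "hand": 0}
    - {"translation": [0, 0, 0], "twist": 0, "hand": 0}

```text
time: 3.7
tool_pos: [0.5168, 0.1233, 0.1211]
tool_rot: [-0.0, 0.202, 0.979, -0.0]
contact_force: [-0.6, -0.3, -0.1]
gripper_width: -0.003
grasp_force: 0.0
```

Tip at about 0.099 m. I'll press in 2 mm steps.

apply_moves:
  targets:
    - {"translation": [0, 0, 0.02], "twist": 0, "hand": 0}
    - {"translation": [0, 0, 0], "twist": 0, "hand": 0}
    - {"translation": [0, 0, 0], "twist": 0, "hand": 0}

```text
time: 4.0
tool_pos: [0.5173, 0.1233, 0.12]
tool_rot: [0.0, 0.202, 0.979, 0.0]
contact_force: [-0.5, -0.0, 5.6]
gripper_width: 0.005
grasp_force: 2.3
```

apply_moves:
  targets:
    - {"translation": [0, 0, 0.01], "twist": 0, "hand": 0}
    - {"translation": [0, 0, 0], "twist": 0, "hand": 0}
    - {"translation": [0, 0, 0], "twist": 0, "hand": 0}

```text
time: 4.3
tool_pos: [0.5174, 0.1233, 0.12]
tool_rot: [0.0, 0.202, 0.979, 0.0]
contact_force: [-4.8, -1.1, 9.9]
gripper_width: -0.003
grasp_force: 5.0
```

Disc 1 is rigid: 10 N with no give at the 98 mm face. I'll lift, shift 72 mm to disc 2 and press again.

apply_moves:
  targets:
    - {"translation": [0, 0, -0.2], "twist": 0, "hand": 0}
    - {"translation": [-0.225, -0.281, 0], "twist": 0, "hand": 0}
    - {"translation": [-0.225, -0.281, 0], "twist": 0, "hand": 0}
    - {"translation": [0, 0, 0.1], "twist": 0, "hand": 0}
    - {"translation": [0, 0, 0.05], "twist": 0, "hand": 0}
    - {"translation": [0, 0, 0], "twist": 0, "hand": 0}
    - {"translation": [0, 0, 0], "twist": 0, "hand": 0}

```text
time: 5.0
tool_pos: [0.5354, 0.0547, 0.1226]
tool_rot: [-0.001, 0.201, 0.98, -0.0]
contact_force: [-0.3, -0.4, -0.3]
gripper_width: -0.003
grasp_force: 0.0
```

apply_moves:
  targets:
    - {"translation": [0, 0, 0.03], "twist": 0, "hand": 0}
    - {"translation": [0, 0, 0.02], "twist": 0, "hand": 0}
    - {"translation": [0, 0, 0], "twist": 0, "hand": 0}
    - {"translation": [0, 0, 0], "twist": 0, "hand": 0}

```text
time: 5.4
tool_pos: [0.5363, 0.0546, 0.12]
tool_rot: [0.0, 0.202, 0.979, 0.0]
contact_force: [-3.5, 0.6, 8.4]
gripper_width: 0.002
grasp_force: 3.9
```

```bash
python3 -c "from h import *;go(2)"
```

```text
5.4 [0.5363 0.0546 0.12  ] tool units [-0.004 -0.015 -0.   ] F [-3.47  0.64  8.35] 0.0022476718573759273
```

Disc 2 is dead as well. On to disc 3.

apply_moves:
  targets:
    - {"translation": [0, 0, -0.2], "twist": 0, "hand": 0}
    - {"translation": [-0.225, -0.288, 0], "twist": 0, "hand": 0}
    - {"translation": [-0.225, -0.288, 0], "twist": 0, "hand": 0}
    - {"translation": [0, 0, 0.1], "twist": 0, "hand": 0}
    - {"translation": [0, 0, 0.05], "twist": 0, "hand": 0}
    - {"translation": [0, 0, 0], "twist": 0, "hand": 0}
    - {"translation": [0, 0, 0], "twist": 0, "hand": 0}

```text
time: 6.1
tool_pos: [0.554, -0.0158, 0.1227]
tool_rot: [-0.001, 0.201, 0.98, 0.0]
contact_force: [0.4, 1.2, -0.3]
gripper_width: 0.001
grasp_force: 0.0
```

apply_moves:
  targets:
    - {"translation": [0, 0, 0.03], "twist": 0, "hand": 0}
    - {"translation": [0, 0, 0.02], "twist": 0, "hand": 0}
    - {"translation": [0, 0, 0], "twist": 0, "hand": 0}
    - {"translation": [0, 0, 0], "twist": 0, "hand": 0}

```text
time: 6.5
tool_pos: [0.5549, -0.0161, 0.12]
tool_rot: [0.0, 0.202, 0.979, 0.0]
contact_force: [-3.8, 0.9, 7.7]
gripper_width: 0.0
grasp_force: 3.9
```

```bash
python3 -c "from h import *;go(3)"
```

```text
6.5 [ 0.5549 -0.0161  0.12  ] tool units [-0.003 -0.002 -0.   ] F [-3.76  0.91  7.73] 0.00029429476757749935
```

Disc 3 is dead too, so disc 4 should be the catch. I'll press it a few mm deeper.

apply_moves:
  targets:
    - {"translation": [0, 0, -0.2], "twist": 0, "hand": 0}
    - {"translation": [-0.225, -0.281, 0], "twist": 0, "hand": 0}
    - {"translation": [-0.225, -0.281, 0], "twist": 0, "hand": 0}
    - {"translation": [0, 0, 0.1], "twist": 0, "hand": 0}
    - {"translation": [0, 0, 0.05], "twist": 0, "hand": 0}
    - {"translation": [0, 0, 0], "twist": 0, "hand": 0}
    - {"translation": [0, 0, 0], "twist": 0, "hand": 0}

```text
time: 7.2
tool_pos: [0.5731, -0.0851, 0.1227]
tool_rot: [-0.001, 0.201, 0.98, 0.0]
contact_force: [0.3, 0.7, 0.5]
gripper_width: 0.0
grasp_force: 0.0
```

apply_moves:
  targets:
    - {"translation": [0, 0, 0.03], "twist": 0, "hand": 0}
    - {"translation": [0, 0, 0.02], "twist": 0, "hand": 0}
    - {"translation": [0, 0, 0], "twist": 0, "hand": 0}
    - {"translation": [0, 0, 0], "twist": 0, "hand": 0}

```text
time: 7.6
tool_pos: [0.574, -0.0857, 0.1188]
tool_rot: [0.0, 0.202, 0.979, 0.0]
contact_force: [-0.5, 2.1, 3.4]
gripper_width: 0.002
grasp_force: 1.7
```

apply_moves:
  targets:
    - {"translation": [0, 0, 0.02], "twist": 0, "hand": 0}
    - {"translation": [0, 0, 0.02], "twist": 0, "hand": 0}
    - {"translation": [0, 0, 0], "twist": 0, "hand": 0}
    - {"translation": [0, 0, 0], "twist": 0, "hand": 0}

```text
time: 8.0
tool_pos: [0.574, -0.0862, 0.1144]
tool_rot: [0.0, 0.202, 0.979, 0.0]
contact_force: [0.3, 2.3, 2.4]
gripper_width: 0.004
grasp_force: 1.6
```

```bash
python3 -c "from h import *;go(4)"
```

```text
8.0 [ 0.574  -0.0862  0.1144] tool units [-0.001  0.004  0.   ] F [0.29 2.32 2.43] 0.004004586120277609
```

Disc 4 gives: it is pushed in about 5.6 mm at 2–3 N. I'll hold briefly, then retreat straight up.

apply_moves:
  targets:
    - {"translation": [0, 0, 0], "twist": 0, "hand": 0}
    - {"translation": [0, 0, 0], "twist": 0, "hand": 0}
    - {"translation": [0, 0, 0], "twist": 0, "hand": 0}
    - {"translation": [0, 0, 0], "twist": 0, "hand": 0}
    - {"translation": [0, 0, -0.1], "twist": 0, "hand": 0}
    - {"translation": [0, 0, -0.4], "twist": 0, "hand": 0}
    - {"translation": [0, 0, -0.4], "twist": 0, "hand": 0}
    - {"translation": [0, 0, -0.4], "twist": 0, "hand": 0}

```text
time: 8.8
tool_pos: [0.5726, -0.0867, 0.2451]
tool_rot: [-0.001, 0.202, 0.979, -0.001]
contact_force: [0.5, 0.5, -0.1]
gripper_width: -0.003
grasp_force: 0.0
```

apply_moves:
  targets:
    - {"translation": [0, 0, 0], "twist": 0, "hand": 0}
    - {"translation": [0, 0, 0], "twist": 0, "hand": 0}
    - {"translation": [0, 0, 0], "twist": 0, "hand": 0}
    - {"translation": [0, 0, 0], "twist": 0, "hand": 0}
    - {"translation": [0, 0, 0], "twist": 0, "hand": 0}
    - {"translation": [0, 0, 0], "twist": 0, "hand": 0}

```text
time: 9.4
tool_pos: [0.5732, -0.0862, 0.2431]
tool_rot: [-0.001, 0.202, 0.979, 0.0]
contact_force: [-0.5, 0.2, -0.0]
gripper_width: -0.002
grasp_force: 0.0
```

```bash
python3 - <<'E'
from h import *
go(4)
a=grab_frame("scene")[90:290,140:440,::-1];b=grab_frame("top")[110:310,190:490,::-1]
cv2.imwrite("pics/end.png",cv2.resize(np.vstack([a,b]),None,fx=1.5,fy=1.5))
E
```

```text
9.4 [ 0.5732 -0.0862  0.2431] tool units [-0.008  0.006 -0.   ] F [-0.47  0.18 -0.03] -0.0022309172421459
```

View pics/end.png

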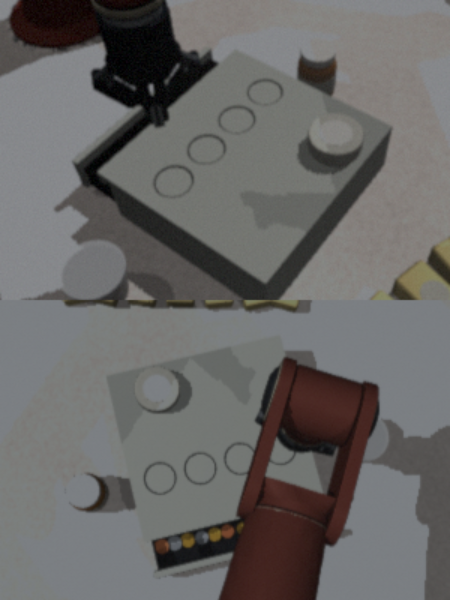

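The drawer is fully out: its tray with coins shows at about (200,545) in the top crop, and the gap measures about 65 mm. The cheese, jar and tub haven't moved and the hand is clear, so I'll hand it in.

```bash
python3 -c "from plant import *;print(job_done())"
```

```text
the job is handed in; nothing more can be done
None
```

Disc 4 was the hidden catch: I pressed it in, the drawer sprang fully open, the hand is clear, the cheese, jar and tub look unmoved, and the job is handed in (no verdict was returned).

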